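Switch the air over and blow out the glue spray gun

TASK

Blow out the clamped glue spray gun: first pull the sprung air-selector dial out, turn it until its white pointer faces the green lamp, and let it snap home in that notch (never the amber one, and keep off the trigger until the air is set). Then squeeze the gun's red trigger fully home, hold it there for a second and let it spring right back. Leave the dial on green, and leave the carton, jar, mallet and sofa leg where they are.

Things in the scene. Friction and masses are not known exactly. Their poses are not given: they have to be found in the camera images.
- console: Grey air-selector console fixed to the bench, 170 x 170 mm, 148 mm high, left or right of the gun. Origin on the bench under the dial; z up, x from its low front to its high rear edge. Its flat face (190 mm along the slope) has a normal leaning 30 degrees from vertical towards -x; this is the dial's axis and leaves the face 100 mm straight above this origin. Place and heading vary.
- dial_grip (a point): Point to grip on the black dial: on its axis, 43 mm off the face when home; moves and turns with it. z points out of the face along the axis, x along the dial's bar to the white pointer, y across the bar. Bar 38 mm long (x), 12 mm thick (y), from 14 to 54 mm off the face; a round skirt, radius 16 mm, lies at 10 to 16 mm: keep fingertips above it.
- dial_pointer (a point): Outer end of the dial's white pointer, a 6 mm thick finger, 32 mm from the axis, 5 mm off the face when home. Home, it lies in a notch beside 10 mm high steel blocks (20 to 34 mm from the axis): pull the dial out 10 to 15 mm to turn it. Three notches: start (up the slope) and 60 degrees either side, at the lamps, each with about 6 degrees of play either way.
- dial (a joint): Turn of the dial about its axis in rad, 0 = start notch, positive anticlockwise seen from outside the face; notches at -1.05, 0 and +1.05, stops at +-1.14. Slight friction only (0.03 N m).
- dial_pull (a joint): How far the dial is pulled out, in m: 0 = home, 0.016 = fully out. A spring draws it home with about 2.5 N at 0 and 6 N fully out; let go over a notch it snaps home, between notches it stays out on a block.
- green_lamp: Green dome lamp, radius 8 mm, on the console's face 47 mm from the dial's axis, 60 degrees to one side of straight-up-the-slope; left or right varies. Origin at its centre, on the face. With the dial home in its notch the pointer's end is 15 to 17 mm from it.
- amber_lamp: Amber dome lamp, like the green one but on the other side. Its notch must not be used.
- gun: Aluminium glue spray gun fixed upside down in a blue bench clamp, its grip standing up. Origin on the bench under the grip's foot; z up, x along the barrel towards the nozzle. Barrel radius 18 mm, axis 100 mm above the bench, from x -61 to 106 mm; clamp cheeks reach 114 mm high at x -10 to 30 mm and 29 mm either side. A sheet catch box 130 mm high stands at x 127 to 187 mm.
- squeeze (a point): Point inside the grey grip, 66 mm along it from the barrel's axis. z points along the grip to its free end, leaning 25 degrees from vertical towards the gun's -x; x points to the trigger, y as the gun's y. The grip spans x -14 to +12 mm, is 26 mm wide (y), and ends 22 mm beyond this point (25 mm with its brass plug).
- trigger_pad (a point): Point on the outer face of the red trigger, 52 mm from its hinge, level with point squeeze along the grip: there at squeeze's x of about 43 mm at rest, 28 mm squeezed home. The blade is 18 mm wide, 7 mm thick, 72 mm long; its free end is about 20 mm beyond this point. Its hinge lies at squeeze's x 32 mm, z -52 mm.
- trigger (a joint): Squeeze of the trigger in rad: 0 = released, 0.30 = fully home against its stop (towards the grip). Its spring needs about 3 N at the pad to start and 10 N at home, and returns it when let go.
- carton: Bystander: small cardboard carton of staples 60 x 90 x 45 mm, loose. Origin at the centre of its underside.
- glue_jar: Bystander: amber jar, 76 mm wide, 100 mm high, loose. Origin at the centre of its underside.
- mallet: Bystander: wooden-handled mallet with a black head, about 260 mm long, lying on the bench, loose.
- leg: Bystander: dark wooden tapered sofa leg standing on its thin end, 60 mm wide, 100 mm high, loose. Origin at the centre of its underside.

How it is judged (in metres and radians):
On the way, in this order (a step that is already met when the one before it is completed fails the run):
1. the dial is pulled out of its notch (value of joint dial_pull above 0.007 m), for 0.1 s.
2. the dial is home in the notch at the green lamp (distance between dial_pointer and green_lamp below 0.022 m and value of joint dial_pull below 0.002 m), for 0.3 s.
3. the trigger is squeezed fully home and held (value of joint trigger above 0.26 rad), for 0.8 s.
At the end, for the whole second after the job is handed in: The trigger has sprung back (under 0.04 rad), the dial is home (under 2 mm out) with its pointer's end within 22 mm of the green lamp's centre, and carton, jar, mallet and sofa leg are each within 30 mm of where they began (all of step 2 and value of joint trigger below 0.04 rad and distance of each of carton, glue_jar, mallet, leg from where it was at the start of the episode below 0.03 m); the robot touches nothing.
It fails at once if The trigger is pressed (over 0.12 rad) while the dial is not home on green (value of joint trigger above 0.12 rad and not (distance between dial_pointer and green_lamp below 0.022 m and value of joint dial_pull below 0.002 m)).
It fails at once if The dial drops home into the amber notch (distance between dial_pointer and amber_lamp below 0.022 m and value of joint dial_pull below 0.002 m).
It fails at once if The carton, jar, mallet or sofa leg is moved more than 30 mm (distance of any of carton, glue_jar, mallet, leg from where it was at the start of the episode above 0.03 m).
It also fails if it takes over 54 s, if anything falls off the work surface, if the arm or the gripper's body presses on something with over 40 N, if the wrist force passes 120 N, or if a joint passes its speed limit or range.

ROBOT

A 6-joint arm with a two-finger parallel gripper is mounted at the origin on the work surface. World frame = base frame: x ahead of the robot, y to its left, z up, the work surface at z = 0. Lengths are in mm, angles in rad, forces in N, time in s.
With the tool pointing down it reaches from about 350 to 725 mm from the base axis. Payload 4.3 kg.
Tool frame: the origin (TCP) lies midway between the tips of the shut fingers; the grasp point (between the pads) lies 19 mm behind it; z points along the fingers, y is the direction in which the jaws open and shut (so a half turn about z gives the same grasp; the last joint's range is limited). The gripper opens to 85 mm and grips with 20 to 120 N. Pads are 22 mm wide; open, the fingers measure 114 mm over their backs; the gripper's body (76 mm by 85 mm) begins 54 mm behind the grasp point. The pads swing forward as they close: fully open they stand 13 mm farther back than shut.
Start: joints at [-1.342, 0.377, 0.081, 1.274, 0, 1.46], TCP at [191.116, -542.348, 231.329] pointing down, gripper open.
Joint ranges: [-2.72, 2.72], [-0.84, 1.66], [-1.02, 1.22], [-1.77, 2.12], [-1.37, 1.28], [-3.14, 3.14]. Speed limits (rad/s): [2.57, 2.57, 3.14, 3.14, 3.14, 3.14].

INTERFACE

Orientations are given as a unit quaternion [x, y, z, w].
In Python, from bench import env gives the robot as it stands. The module is installed in compiled form; this text tells all that it offers. Calls block until the motion is done:
- env.move_ptp(position, orientation): joint-space move of the TCP to a pose.
- env.servo_line(position, max_speed=150, ori=None, force_limit=None): straight line of the TCP; ori=None keeps the orientation; max_speed is the mean speed in mm/s. With force_limit (N) it stops when the force on the tool has changed by that much, and returns True; else False.
- env.move_j(angles): joint-space move.
- env.move_gripper(opening): finger opening in mm; the grip force is fixed at half the most; returns when the fingers have stopped.
- env.dwell(seconds).
- env.ik(position, orientation): joint angles nearest the present ones, or None.
- env.get_state(): the state.
- env.grab_frame(name): name is "scene" or "top" or "wrist"; returns a dict with "img" (480x640x3 uint8, blue, green, red), "camera_matrix" (3x3 intrinsics, pixels), "xyz" and "attitude" of the camera in the world; the wrist camera has in their place "mount" (4x4, takes a point from camera to tool coordinates, whose origin is the TCP and whose axes are the flange's). Camera axes: x right, y down, z forward; pixel columns grow to the right and rows downward; lengths in mm; the calibration is good to about 2 mm. A picture is of the moment at which its call begins: read the wrist's pose just before it. There is no depth.
A pose or a line that the arm cannot do raises env.MotionError and nothing moves.
- env.job_done(): hands the job in, once; it reports no verdict.
The state is a dict: "time": time; "qpos": joint angles; "dq": joint speeds; "joint_torque": joint torques, N m; "ee_pos": TCP position; "eef_rot": TCP orientation; "contact_force": force on the tool from outside, world axes, zero at the start; "wrist_torque": the same for the moment, N m; "grip_width": finger opening in mm.
Only numpy, scipy, OpenCV 4.12 (cv2) and the standard library are available. Lean on these libraries where they do the work, as an engineer would, in place of code of your own. Each camera call takes 0.05 s, during which the arm holds its last target.

## Working session

There is one attempt and no reset: what is moved stays moved. The work goes in short steps, each a Python script; the robot and the scene stay as the last script left them, time stands still between calls to the robot, and variables do not carry over. Pictures are saved under pics/ and viewed, and the job is handed in when it is done.

```bash
mkdir -p pics
cat > h.py <<'E'
import numpy as np, cv2
from scipy.spatial.transform import Rotation as R
from bench import env
E
python3 - <<'E'
from h import *
s=env.get_state();print({k:np.round(v,3) for k,v in s.items()})
for n in ("scene","top","wrist"):
    f=env.grab_frame(n);cv2.imwrite(f"pics/a_{n}.png",f["img"])
    print(n,{k:(np.round(v,4).tolist()) for k,v in f.items() if k!="img"})
E
```

```text
{'time': np.float64(0.0), 'qpos': array([-1.342,  0.378,  0.08 ,  1.274, -0.   ,  1.461]), 'dq': array([-0.001, -0.002, -0.001,  0.002,  0.001, -0.001]), 'joint_torque': array([-0.0000e+00, -4.6360e+01,  2.6988e+01,  2.1000e-02, -0.0000e+00,
       -0.0000e+00]), 'ee_pos': array([ 190.968, -541.676,  230.375]), 'eef_rot': array([ 0.986,  0.169, -0.   , -0.001]), 'contact_force': array([ 0.569, -0.511,  0.319]), 'wrist_torque': array([ 0.015, -0.045,  0.007]), 'grip_width': np.float64(85.161)}
scene {'camera_matrix': [[478.5435, 0.0, 327.2797], [0.0, 478.5435, 241.7501], [0.0, 0.0, 1.0]], 'xyz': [1305.2144, 592.7803, 900.8513], 'attitude': [0.3868, 0.8217, -0.376, -0.1841]}
top {'camera_matrix': [[465.1144, 0.0, 307.5764], [0.0, 465.1144, 231.7848], [0.0, 0.0, 1.0]], 'xyz': [366.1284, -7.9305, 1161.4185], 'attitude': [0.7446, -0.6576, 0.0781, -0.0838]}
wrist {'camera_matrix': [[349.2894, 0.0, 319.2618], [0.0, 349.2894, 240.5092], [0.0, 0.0, 1.0]], 'mount': [[0.0015, -0.9565, -0.2918, 74.437], [1.0, 0.0017, -0.0005, 0.5029], [0.001, -0.2918, 0.9565, -142.6318], [0.0, 0.0, 0.0, 1.0]]}
```

View pics/a_scene.png

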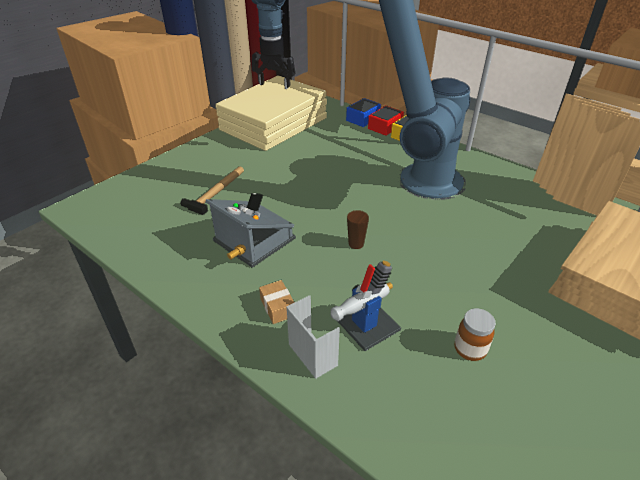

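View pics/a_top.png

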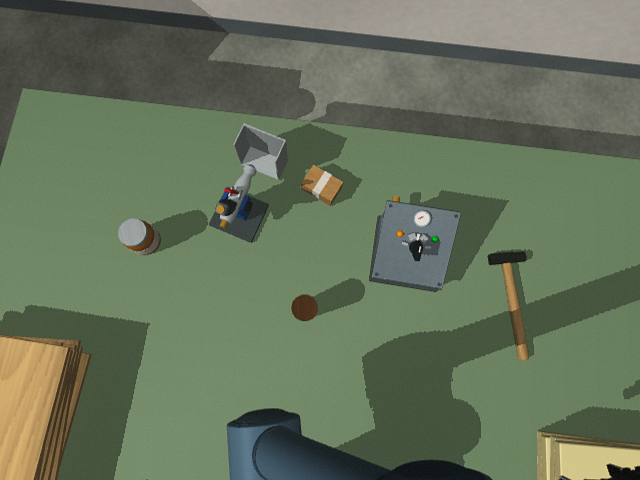

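View pics/a_wrist.png

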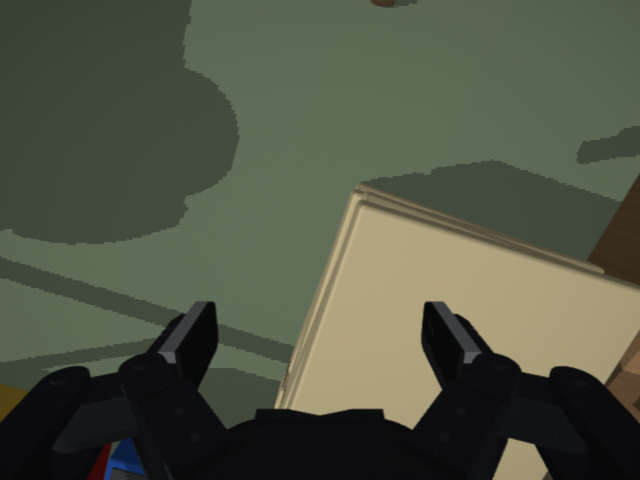

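```bash
cat >> h.py <<'E'
def ray(f,uv):
    K=f["camera_matrix"];d=np.array([(uv[0]-K[0,2])/K[0,0],(uv[1]-K[1,2])/K[1,1],1.])
    if "xyz" in f: C=np.array(f["xyz"],float);Rm=R.from_quat(f["attitude"]).as_matrix()
    else: C=f["C"];Rm=f["R"]
    return C,Rm@d
def onz(f,uv,z):
    C,d=ray(f,uv);return C+d*(z-C[2])/d[2]
def tri(fs,uvs):
    A=np.zeros((3,3));b=np.zeros(3);L=[]
    for f,u in zip(fs,uvs):
        C,d=ray(f,u);d=d/np.linalg.norm(d);P=np.eye(3)-np.outer(d,d);A+=P;b+=P@C;L.append((C,P))
    X=np.linalg.solve(A,b);return X,[round(float(np.linalg.norm(P@(X-C))),1) for C,P in L]
def proj(f,X):
    if "xyz" in f: C=np.array(f["xyz"],float);Rm=R.from_quat(f["attitude"]).as_matrix()
    else: C=f["C"];Rm=f["R"]
    p=f["camera_matrix"]@(Rm.T@(np.array(X)-C));return p[:2]/p[2]
def grab(n,save=None):
    s=env.get_state();f=env.grab_frame(n)
    if n=="wrist":
        M=np.array(f["mount"]);Rt=R.from_quat(s["eef_rot"]).as_matrix()
        f["R"]=Rt@M[:3,:3];f["C"]=np.array(s["ee_pos"])+Rt@M[:3,3]
    if save: cv2.imwrite("pics/"+save,f["img"])
    return f
def blobs(img,lo,hi,box=None,mina=8):
    hsv=cv2.cvtColor(img,cv2.COLOR_BGR2HSV);m=cv2.inRange(hsv,lo,hi)
    if box: 
        k=np.zeros_like(m);k[box[1]:box[3],box[0]:box[2]]=1;m*=k
    n,_,st,c=cv2.connectedComponentsWithStats(m)
    return [(np.round(c[i],1).tolist(),st[i].tolist()) for i in range(1,n) if st[i][4]>=mina]
E
python3 - <<'E'
from h import *
t=grab("top");s=grab("scene")
for n,f,b in (("top",t,(180,100,480,320)),("scene",s,(180,160,420,360))):
    print(n,"green",blobs(f["img"],(45,150,100),(75,255,255),b))
    print(n,"orange",blobs(f["img"],(8,180,150),(25,255,255),b))
    print(n,"red",blobs(f["img"],(0,180,100),(5,255,255),b))
    print(n,"white",blobs(f["img"],(0,0,200),(180,30,255),b))
cv2.imwrite("pics/b_top.png",cv2.resize(t["img"][110:310,200:480],None,fx=2.8,fy=2.8,interpolation=cv2.INTER_CUBIC))
cv2.imwrite("pics/b_sc.png",cv2.resize(s["img"][180:380,190:420],None,fx=3,fy=3,interpolation=cv2.INTER_CUBIC))
E
```

```text
top green [([434.7, 238.3], [432, 236, 6, 6, 29])]
top orange [([394.8, 198.4], [393, 197, 5, 4, 18]), ([220.0, 208.9], [217, 206, 7, 7, 39]), ([222.1, 222.8], [220, 220, 5, 6, 18]), ([399.3, 233.3], [397, 231, 6, 6, 28])]
top red [([227.4, 190.0], [224, 188, 7, 5, 17])]
top white [([321.7, 182.1], [314, 172, 17, 21, 149]), ([421.6, 218.3], [415, 212, 14, 13, 137]), ([417.8, 236.2], [417, 234, 3, 6, 12])]
scene green [([235.2, 204.7], [233, 203, 5, 4, 16])]
scene orange [([255.4, 216.8], [253, 215, 6, 4, 15]), ([389.2, 285.9], [388, 283, 4, 6, 8])]
scene red [([367.4, 277.9], [361, 265, 14, 27, 180])]
scene white [([230.6, 208.3], [229, 207, 5, 4, 10]), ([237.1, 210.5], [235, 209, 5, 3, 8]), ([360.5, 301.7], [336, 284, 53, 33, 315]), ([276.3, 294.7], [264, 289, 26, 13, 142])]
```

View pics/b_top.png

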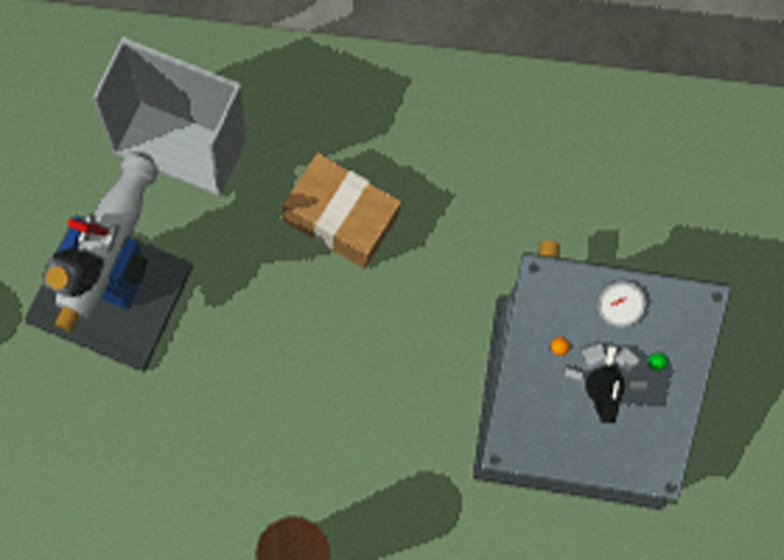

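View pics/b_sc.png

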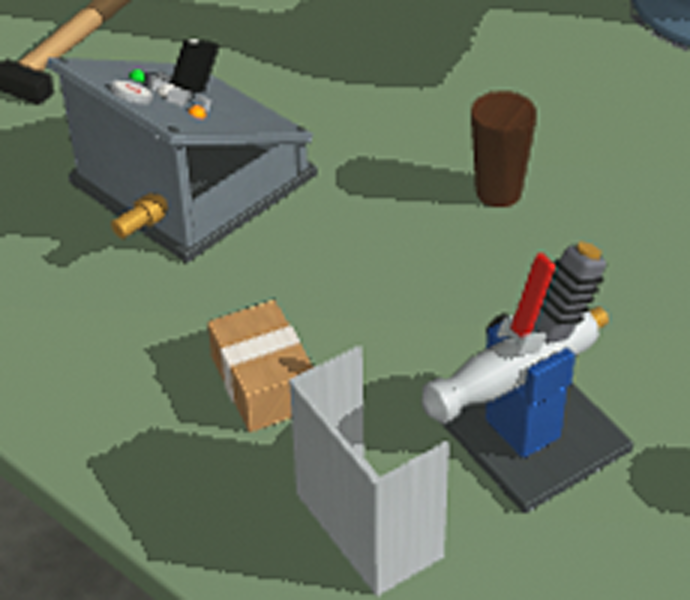

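Run:
```python
from h import *
t=grab("top");s=grab("scene")
G,rg=tri((t,s),((434.7,238.3),(235.2,204.7)));A,ra=tri((t,s),((399.3,233.3),(255.4,216.8)))
print("tri",G.round(1),rg,A.round(1),ra, np.linalg.norm(G-A))
G=onz(t,(434.7,238.3),115);A=onz(t,(399.3,233.3),115);m=(G+A)/2
print(G.round(1),A.round(1),"dist (81.4)",np.linalg.norm(G-A))
y=(A-G);y/=np.linalg.norm(y);x=np.array([y[1],-y[0],0]);print("hdg",np.degrees(np.arctan2(x[1],x[0])),x)
# lamp dome centre 4 off face: horizontal offset -x*4*sin30
O=m-x*(23.5*np.cos(np.pi/6))+x*2; print("console O",O[:2].round(1), np.hypot(*O[:2]))
P,rp=tri((t,s),((220.0,208.9),(190+588/3,180+250/3)));print("plug",P.round(1),rp, onz(t,(220,208.9),182.5).round(1))
B,rb=tri((t,s),((222.1,222.8),(190+601/3,180+318/3)));print("rear",B.round(1),rb)
N,rn=tri((t,s),((200+140/2.8,110+165/2.8),(190+438/3,180+397/3)));print("nozzle",N.round(1),rn)
```

```text
tri [ 630.2 -276.6  116.2] [0.3, 0.3] [ 632.2 -194.9  115.6] [0.1, 0.1] 81.7111179810203
[ 630.7 -277.1  115. ] [ 632.4 -195.1  115. ] dist (81.4) 82.0761242346868
hdg -1.14894225214812 [ 0.99979895 -0.02005148  0.        ]
console O [ 613.2 -235.7] 656.9387764540944
plug [621.2 211.  181. ] [0.4, 0.4] [621.  210.3 182.5]
rear [607.3 219.5 104.4] [2.6, 2.6]
nozzle [748.9 173.5 103.4] [0.8, 0.8]
```

```bash
cat >> h.py <<'E'
def cons(O,hdg):
    x=np.array([np.cos(hdg),np.sin(hdg),0]);n=-x*.5+np.array([0,0,np.sqrt(.75)])
    u=x*np.sqrt(.75)+np.array([0,0,.5]) # up slope
    return np.array([O[0],O[1],100.]),n,u
def dialpose(O,hdg,off,ang=0,flip=1):
    P,n,u=cons(O,hdg);b=R.from_rotvec(n*ang).apply(u)*flip  # bar dir
    z=-n;y=np.cross(z,b)
    return P+n*off,R.from_matrix(np.column_stack([b,y,z])).as_quat()
def gunpose(G,hdg,cx,cz,flip=1):
    g=np.array([np.cos(hdg),np.sin(hdg),0]);k=np.array([0,0,1.]);c,s=np.cos(np.radians(25)),np.sin(np.radians(25))
    sq=np.array([G[0],G[1],100.])+66*(c*k-s*g);X=c*g+s*k;Z=c*k-s*g
    y=X*flip;z=-Z;x=np.cross(y,z)
    return sq+cx*X+cz*Z,R.from_matrix(np.column_stack([x,y,z])).as_quat()
O=np.array([613.2,-235.7]);CH=np.radians(-1.15)
GH=np.radians(-16.4);GO=np.array([621,210.6])+38.5*np.array([np.cos(GH),np.sin(GH)])
E
python3 - <<'E'
from h import *
print(GO)
for fl in (1,-1):
    for off,a in ((144,0),(24,0),(38,0),(38,-1.05),(24,-1.05),(144,-1.05)):
        q=env.ik(*dialpose(O,CH,off,a,fl));print(fl,off,a,None if q is None else np.round(q,2))
for fl in (1,-1):
    for cz in (100,-19):
        q=env.ik(*gunpose(GO,GH,9,cz,fl));print(fl,cz,None if q is None else np.round(q,2))
E
```

```text
[657.93358802 199.72985391]
1 144 0 [-0.68  0.05 -0.5   0.6   0.31  2.55]
1 24 0 [-0.61  0.25 -0.56  0.31  0.28  2.62]
1 38 0 [-0.61  0.22 -0.56  0.34  0.28  2.61]
1 38 -1.05 [-0.61  0.22 -0.56  0.34  0.28 -2.62]
1 24 -1.05 [-0.61  0.25 -0.56  0.31  0.28 -2.61]
1 144 -1.05 [-0.68  0.05 -0.5   0.6   0.31 -2.68]
-1 144 0 [-0.68  0.05 -0.5   0.6   0.31 -0.59]
-1 24 0 [-0.61  0.25 -0.56  0.31  0.28 -0.52]
-1 38 0 [-0.61  0.22 -0.56  0.34  0.28 -0.53]
-1 38 -1.05 [-0.61  0.22 -0.56  0.34  0.28  0.52]
-1 24 -1.05 [-0.61  0.25 -0.56  0.31  0.28  0.53]
-1 144 -1.05 [-0.68  0.05 -0.5   0.6   0.31  0.46]
1 100 [ 0.38  0.21 -0.19  0.82 -0.26  2.19]
1 -19 [ 0.32  0.35 -0.29  0.56 -0.24  2.13]
-1 100 [ 0.38  0.21 -0.19  0.82 -0.26 -0.96]
-1 -19 [ 0.32  0.35 -0.29  0.56 -0.24 -1.01]
```

Run:
```python
from h import *
env.move_ptp(*dialpose(O,CH,144,0,-1))
s=env.get_state();p,q=dialpose(O,CH,144,0,-1);print(s["time"],s["ee_pos"]-p)
f=grab("wrist","c_wrist.png")
P,n,u=cons(O,CH);v=np.cross(n,u)
img=f["img"].copy()
X={"dialtop":P+54*n,"g":P+47*(.5*u-.866*v)+4*n,"a":P+47*(.5*u+.866*v)+4*n,"ptr":P+5*n+32*u}
for k,x in X.items():
    uv=proj(f,x);print(k,uv.round(1));cv2.circle(img,tuple(int(round(c)) for c in uv),3,(255,0,255),1)
print(blobs(f["img"],(45,150,80),(75,255,255)),blobs(f["img"],(8,180,130),(25,255,255)))
cv2.imwrite("pics/c_wrist_m.png",img)
```

```text
2.1333 [ 0.02628289 -0.58254209  0.1970149 ]
dialtop [320.2 244.9]
g [272.4 253.3]
a [367.6 253.3]
ptr [320. 263.]
[([271.9, 249.2], [264, 241, 17, 17, 233])] [([367.9, 250.7], [361, 243, 15, 16, 189])]
```

View pics/c_wrist_m.png

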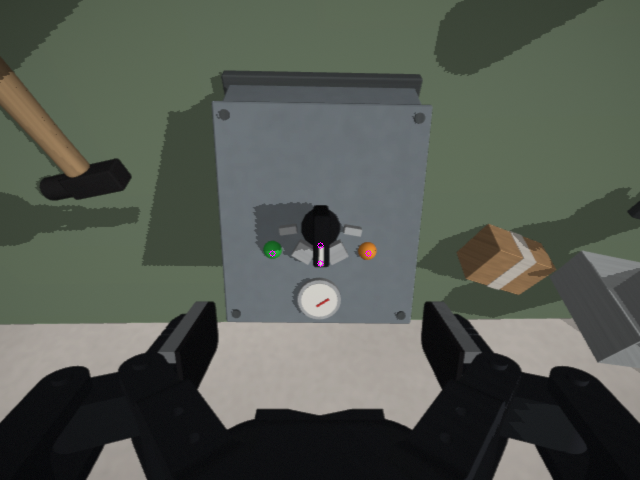

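Run:
```python
from h import *
f=grab("wrist")
cv2.imwrite("pics/d.png",cv2.resize(f["img"][190:290,250:390],None,fx=5.6,fy=5.6,interpolation=cv2.INTER_CUBIC))
P,n,u=cons(O,CH);v=np.cross(n,u)
for o in (14,54):
  for a in (-19,19): print(o,a,[proj(f,P+o*n+a*u+b*v).round(1).tolist() for b in(-6,6)])
```

```text
14 -19 [[312.7, 206.8], [327.8, 206.8]]
14 19 [[312.9, 252.2], [327.5, 252.1]]
54 -19 [[311.7, 218.4], [329.2, 218.4]]
54 19 [[312.0, 270.2], [328.8, 270.2]]
```

View pics/d.png

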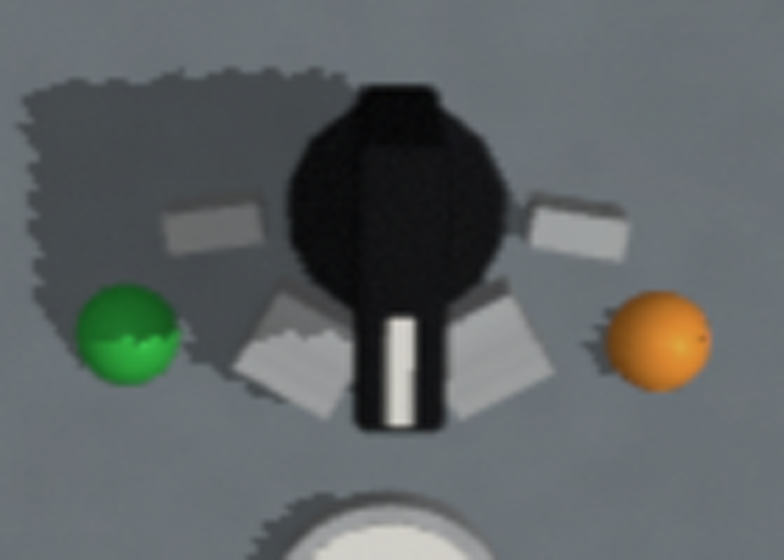

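```bash
cat >> h.py <<'E'
O=np.array([612.,-235.4]);CH=np.radians(-0.9)
def st(tag=""):
    s=env.get_state();print(tag,"t",round(float(s["time"]),2),"F",np.round(s["contact_force"],1),"M",np.round(s["wrist_torque"],2),"w",round(float(s["grip_width"]),1),"p",np.round(s["ee_pos"],1));return s
E
python3 - <<'E'
from h import *
p,q=dialpose(O,CH,60,0,-1)
env.move_gripper(45);print(env.servo_line(p,ori=q,max_speed=100))
p,q=dialpose(O,CH,25,0,-1);print(env.servo_line(p,max_speed=40,force_limit=8));st("down")
env.move_gripper(0);s=st("grip")
f=grab("wrist","e.png")
E
```

```text
False
False
down t 4.72 F [-0.3  0.3  0.1] M [ 0.    0.4  -0.07] w 44.8 p [ 599.6 -235.3  121.8]
grip t 5.11 F [-1.7  0.2  2.6] M [-0.02  0.5  -0.1 ] w 11.1 p [ 599.6 -235.3  122.1]
```

View pics/e.png

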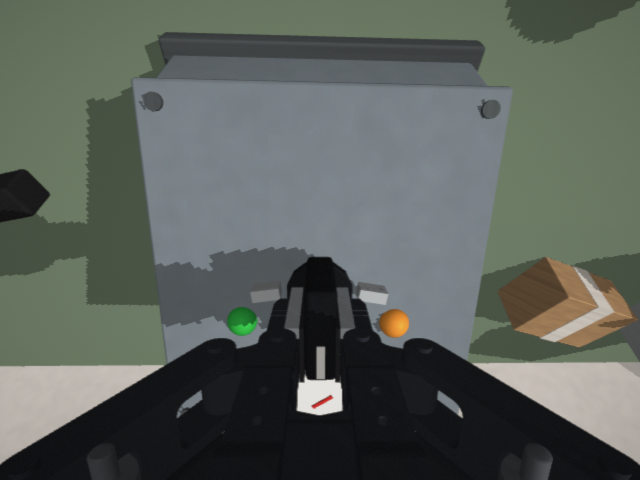

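The bar sits between the pads near (320,300) at a width of 11 mm, with the pointer still up the slope. Next I pull, then turn.

Run:
```python
from h import *
p,q=dialpose(O,CH,38,0,-1);env.servo_line(p,max_speed=30);env.dwell(0.2);st("pull")
f=grab("wrist","f1.png")
```

```text
pull t 5.94 F [ 5.2 -0.4 -3.2] M [-0.16 -0.1  -0.04] w 10.9 p [ 593.2 -235.1  132.9]
```

View pics/f1.png

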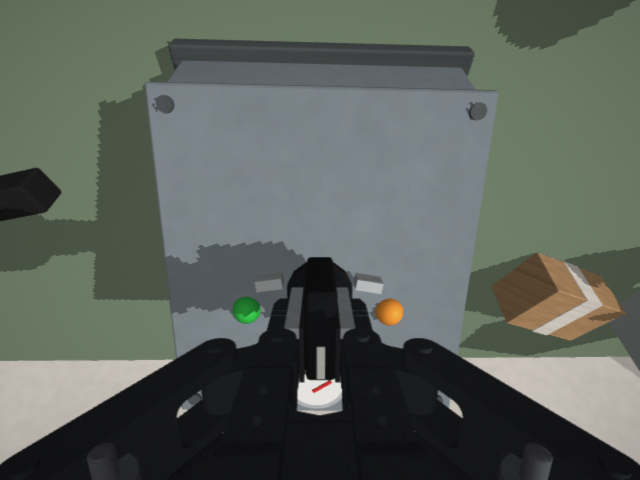

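Run:
```python
from h import *
for a in (-.5,-1.047):
    p,q=dialpose(O,CH,38,a,-1);env.servo_line(p,ori=q,max_speed=30);s=st(f"turn{a}")
    print((R.from_quat(q).inv()*R.from_quat(s["eef_rot"])).magnitude())
env.dwell(.2);st()
f=grab("wrist","g1.png");f=grab("scene")
cv2.imwrite("pics/g2.png",cv2.resize(f["img"][170:280,170:310],None,fx=5,fy=5,interpolation=cv2.INTER_CUBIC))
```

```text
turn-0.5 t 6.64 F [ 4.3 -1.6 -4.2] M [-0.56  0.   -0.38] w 11.3 p [ 593.  -235.7  133. ]
0.001827042068256591
turn-1.047 t 7.34 F [ 3.3 -3.7 -4.1] M [-0.9   0.25 -0.53] w 11.3 p [ 592.6 -236.3  132.7]
0.002907222278036885
 t 7.54 F [ 3.6 -5.1 -4.2] M [-0.92  0.23 -0.57] w 11.0 p [ 592.5 -236.3  132.7]
```

View pics/g1.png

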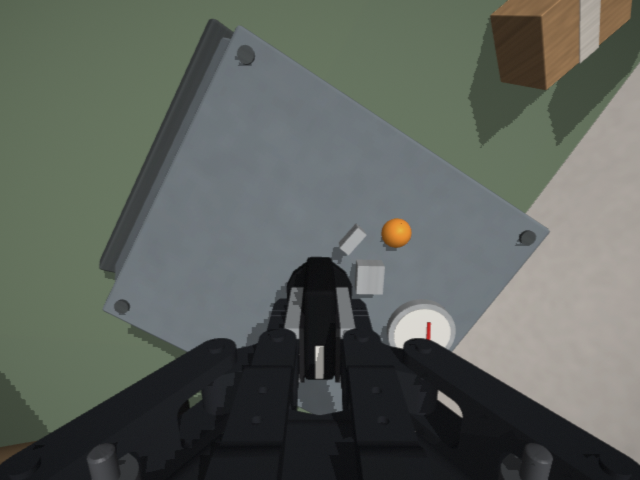

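View pics/g2.png

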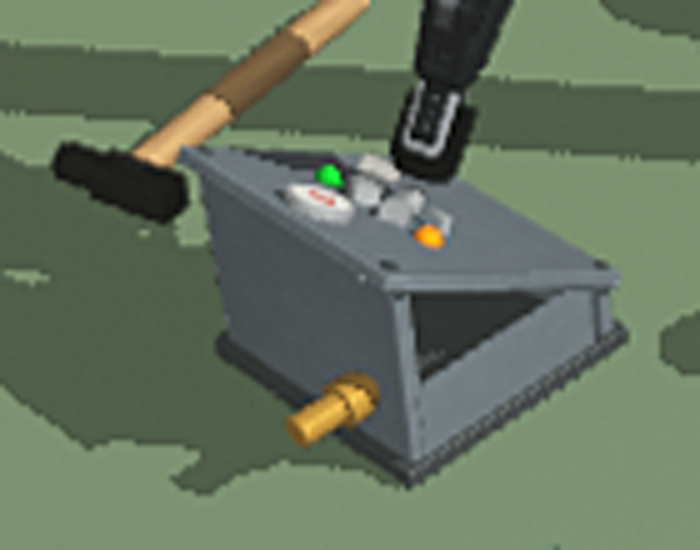

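Run:
```python
from h import *
p,q=dialpose(O,CH,25.5,-1.047,-1);print(env.servo_line(p,max_speed=30,force_limit=15));st("in")
env.move_gripper(30);st("open");env.move_gripper(50)
p,q=dialpose(O,CH,60,-1.047,-1);env.servo_line(p,max_speed=120)
p,q=dialpose(O,CH,160,-1.047,-1);env.servo_line(p,max_speed=150);st("up")
f=grab("wrist","i1.png");
cv2.imwrite("pics/i1c.png",cv2.resize(f["img"][170:300,230:410],None,fx=4.4,fy=4.4,interpolation=cv2.INTER_CUBIC))
```

```text
False
in t 8.21 F [ 0.2 -5.  -2.9] M [-1.16  0.54 -0.71] w 10.9 p [ 598.9 -236.5  121.8]
open t 8.53 F [ 0.7  0.  -0.1] M [ 0.05  0.41 -0.04] w 29.9 p [ 599.1 -234.4  121.9]
up t 10.12 F [0.3 0.7 0.3] M [ 0.01  0.47 -0.02] w 49.9 p [ 531.8 -233.8  237.5]
```

View pics/i1c.png

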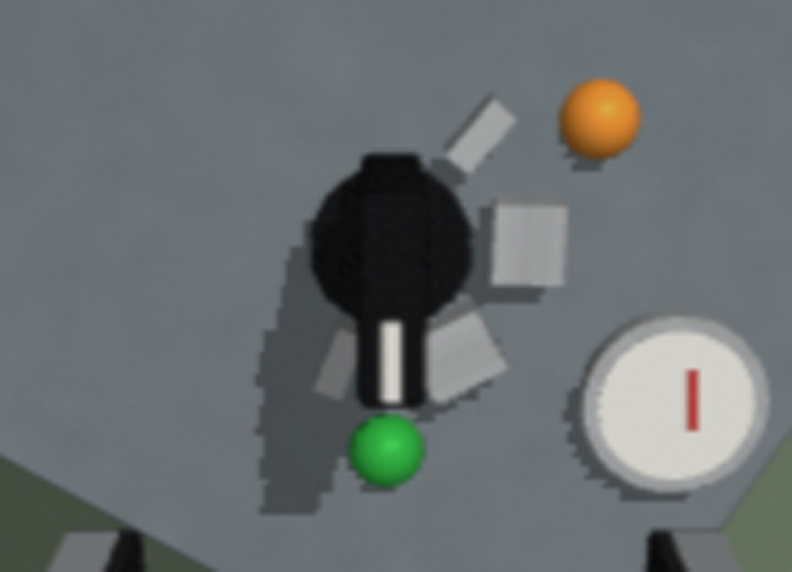

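Run:
```python
from h import *
f=grab("wrist")
P,n,u0=cons(O,CH);u=R.from_rotvec(-1.047*n).apply(u0);v=np.cross(n,u)
for pull in (0,.010):
  d=pull*1000
  g=lambda o,a,b=0:proj(f,P+(o+d)*n+a*u+b*v)
  print(pull,"end bot",g(14,-19)[1].round(1),"end top",g(54,-19)[1].round(1),"far",g(54,19)[1].round(1),"w",(g(54,19,-6)-g(54,19,6))[0].round(1),"skirtdia",(g(16,0,16)-g(16,0,-16))[0].round(1))
print("lamp",proj(f,P+47*u+4*n))
s=grab("scene");cv2.imwrite("pics/j.png",cv2.resize(s["img"][170:250,190:310],None,fx=6,fy=6,interpolation=cv2.INTER_CUBIC))
for pull in (0,10):
  for a in(-19,19): print([proj(s,P+(o+pull)*n+a*u).round(1).tolist() for o in(14,54)])
```

```text
0 end bot 204.9 end top 215.4 far 264.6 w -15.9 skirtdia 37.9
0.01 end bot 207.2 end top 218.6 far 269.5 w -16.5 skirtdia 39.2
lamp [319.9413561  273.89867443]
[[258.8, 209.8], [263.1, 196.4]]
[[245.9, 205.1], [250.0, 191.6]]
[[259.8, 206.5], [264.1, 193.0]]
[[246.9, 201.7], [251.1, 188.2]]
```

View pics/j.png

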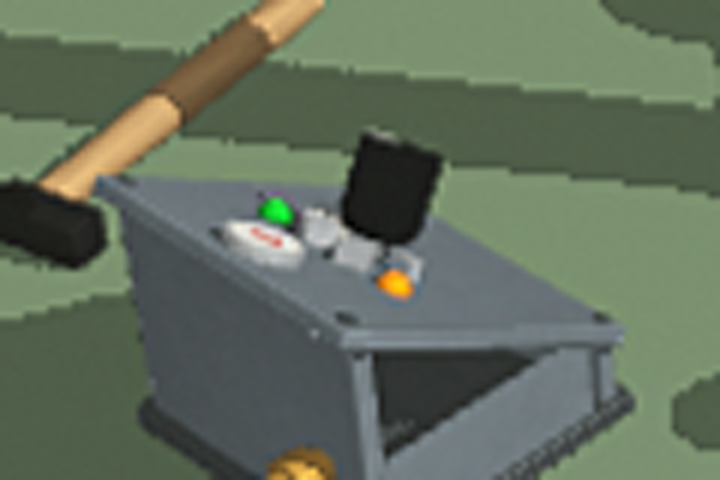

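Run:
```python
from h import *
s=env.get_state();p=np.array(s["ee_pos"]);p[2]+=60
env.servo_line(p);env.move_ptp(*gunpose(GO,GH,9,120,-1));env.move_gripper(85);st()
p,q=gunpose(GO,GH,9,120,-1);print(env.get_state()["ee_pos"]-p)
f=grab("wrist","k1.png")
def gp(x,y,z): # squeeze coords
    p0,_=gunpose(GO,GH,x,z,-1);return p0+y*np.array([-np.sin(GH),np.cos(GH),0])
img=f["img"].copy()
for nm,c in {"plug":(0,0,25),"padL":(43,-9,0),"padR":(43,9,0),"tipL":(43,-9,20),"tipR":(43,9,20),"gripback-":(-14,-13,22),"gripback+":(-14,13,22),"gf-":(12,-13,22),"gf+":(12,13,22)}.items():
    uv=proj(f,gp(*c));print(nm,uv.round(1));cv2.circle(img,tuple(int(round(k)) for k in uv),2,(255,0,255),1)
cv2.imwrite("pics/k2.png",cv2.resize(img[160:340,220:420],None,fx=3.3,fy=3.3,interpolation=cv2.INTER_CUBIC))
print(blobs(f["img"],(0,150,60),(6,255,255)),blobs(f["img"],(8,150,100),(25,255,255)))
```

```text
t 12.93 F [ 0.9  0.2 -0.1] M [ 0.09  0.34 -0.04] w 85.0 p [590.5 219.3 272.5]
[ 0.12697063 -0.32714218  0.08113979]
plug [332.3 243.6]
padL [275.7 222.7]
padR [276.5 244.9]
tipL [272.4 229.5]
tipR [273.4 253.2]
gripback- [352.1 224.9]
gripback+ [351.1 259.3]
gf- [315.5 224.9]
gf+ [315.6 259.3]
[([283.0, 232.3], [271, 213, 26, 40, 601])] []
```

View pics/k1.png

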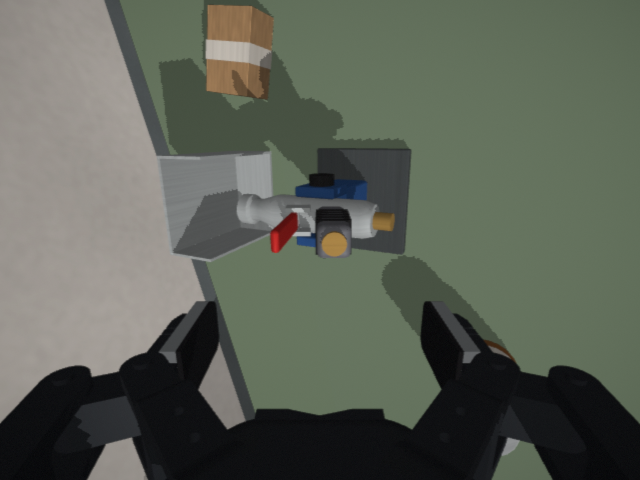

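View pics/k2.png

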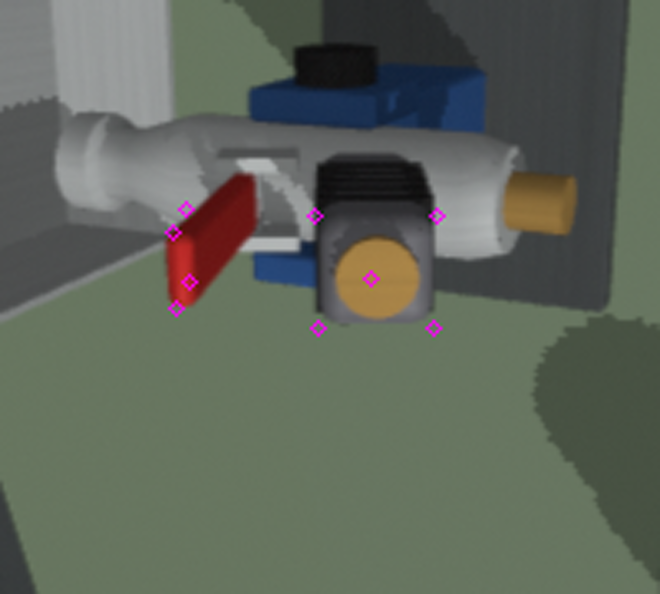

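Run:
```python
from h import *
f=grab("wrist")
for h in (-16.4,-14,-19):
    H=np.radians(h);g=np.array([np.cos(H),np.sin(H),0]);o=np.array([621,210.6,0])+38.5*g
    y=np.array([-g[1],g[0],0])
    P=lambda x,yy,z:proj(f,o+x*g+yy*y+np.array([0,0,z])).round(1).tolist()
    print(h,"nozzle",P(106,0,100),"edges",P(100,18,100),P(100,-18,100),"rear",P(-61,0,100),"brl rear edges",P(-55,18,100),P(-55,-18,100),"cheek",P(-10,-29,114),P(30,-29,114))
```

```text
-16.4 nozzle [239.1, 205.7] edges [244.7, 222.4] [242.6, 189.5] rear [391.6, 221.5] brl rear edges [383.9, 240.0] [386.1, 201.0] cheek [333.1, 187.4] [293.8, 184.7]
-14 nozzle [239.6, 211.2] edges [245.7, 227.6] [242.5, 194.9] rear [391.6, 220.4] brl rear edges [384.7, 239.3] [385.3, 200.1] cheek [331.9, 188.7] [292.8, 187.8]
-19 nozzle [238.8, 199.8] edges [243.8, 216.7] [243.0, 183.6] rear [391.5, 222.6] brl rear edges [382.9, 240.6] [387.0, 201.9] cheek [334.6, 186.1] [295.0, 181.5]
```

```bash
cat >> h.py <<'E'
GH=np.radians(-15.6);GO=np.array([620.6,210.7])+38.5*np.array([np.cos(GH),np.sin(GH)])
E
python3 - <<'E'
from h import *
p,q=gunpose(GO,GH,12,45,-1);print(env.servo_line(p,ori=q,max_speed=120,force_limit=10))
p,q=gunpose(GO,GH,12,-21,-1);print(env.servo_line(p,max_speed=60,force_limit=7));st("down")
f=grab("wrist","l1.png");f=grab("scene");cv2.imwrite("pics/l2.png",cv2.resize(f["img"][200:360,290:450],None,fx=3.7,fy=3.7,interpolation=cv2.INTER_CUBIC))
E
```

```text
False
False
down t 15.06 F [ 0.6  0.6 -0.5] M [ 0.12  0.3  -0.03] w 84.9 p [650.1 202.7 146.5]
```

View pics/l1.png

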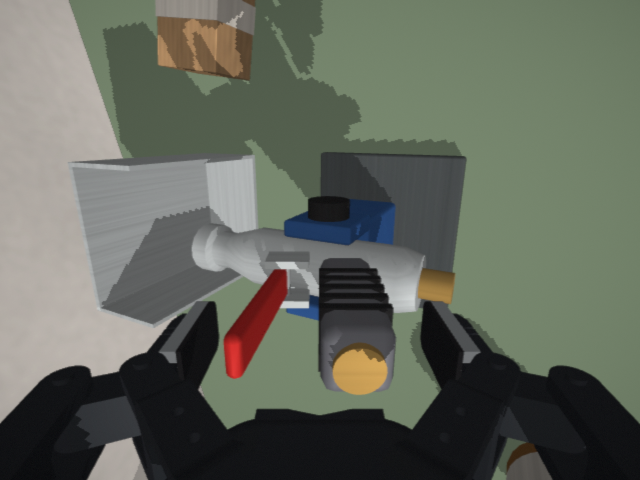

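View pics/l2.png

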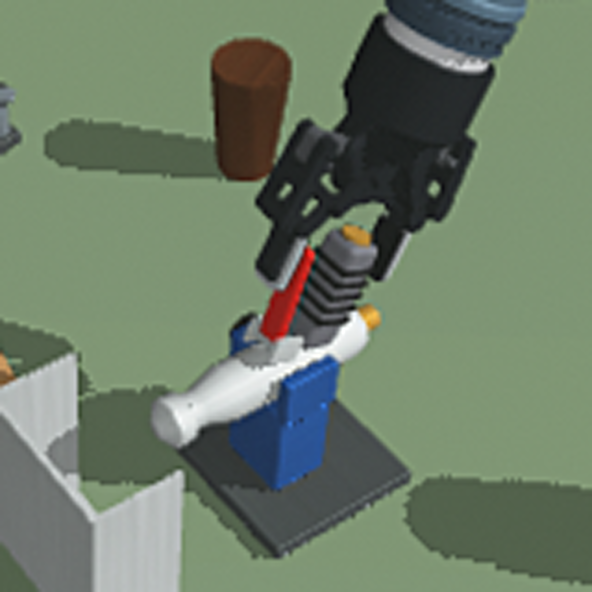

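Run:
```python
from h import *
env.move_gripper(66);st("66")
p,q=gunpose(GO,GH,8,-21,-1);env.servo_line(p,max_speed=40);st("c8")
_,n=None,None
X=(gunpose(GO,GH,1,0)[0]-gunpose(GO,GH,0,0)[0])
for w in (54,48,45):
    env.move_gripper(w);s=st(str(w));print("Fx",float(np.dot(s["contact_force"],X)))
f=grab("wrist","m1.png")
```

```text
66 t 15.49 F [ 1.4 -1.5  2.1] M [-0.02 -0.04  0.04] w 66.1 p [650.7 202.5 146.7]
c8 t 15.74 F [ 2.1 -1.2  2.8] M [-0.09 -0.23 -0.01] w 66.2 p [646.9 203.6 144.9]
54 t 16.02 F [ 2.5 -0.3  3.9] M [-0.14 -0.45  0.02] w 54.0 p [647.4 203.7 145.3]
Fx 3.875109544950195
48 t 16.26 F [ 2.1 -2.   7.2] M [-0.25 -0.87 -0.08] w 48.1 p [648.2 203.5 146.1]
Fx 5.381282269906109
45 t 16.48 F [-2.3  0.3 10.3] M [-0.21 -0.38 -0.18] w 45.4 p [646.8 203.9 145.7]
Fx 2.318333575990642
```

View pics/m1.png

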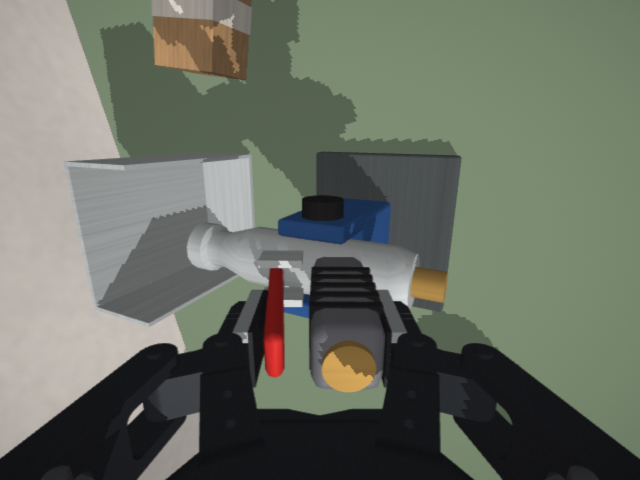

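Run:
```python
from h import *
for w in (43,41,35):
    env.move_gripper(w);st(str(w))
env.dwell(.2);st("hold");env.dwell(1.0);st("hold")
f=grab("wrist","n1.png")
f=grab("scene");cv2.imwrite("pics/n2.png",cv2.resize(f["img"][200:360,290:450],None,fx=3.7,fy=3.7,interpolation=cv2.INTER_CUBIC))
```

```text
43 t 16.74 F [-7.1  1.1 12.1] M [-0.15 -0.02 -0.28] w 43.4 p [645.9 204.2 145.6]
41 t 16.96 F [-12.1   1.3  14.2] M [-0.28 -0.4  -0.31] w 42.4 p [645.3 204.4 145.6]
35 t 17.18 F [-11.7   1.9  14.1] M [-0.31 -0.48 -0.3 ] w 41.9 p [645.2 204.4 145.6]
hold t 17.38 F [-12.    2.4  13.5] M [-0.29 -0.48 -0.37] w 42.0 p [645.2 204.4 145.6]
hold t 18.38 F [-11.6   1.5  14.4] M [-0.25 -0.48 -0.36] w 41.7 p [645.2 204.4 145.6]
```

View pics/n1.png

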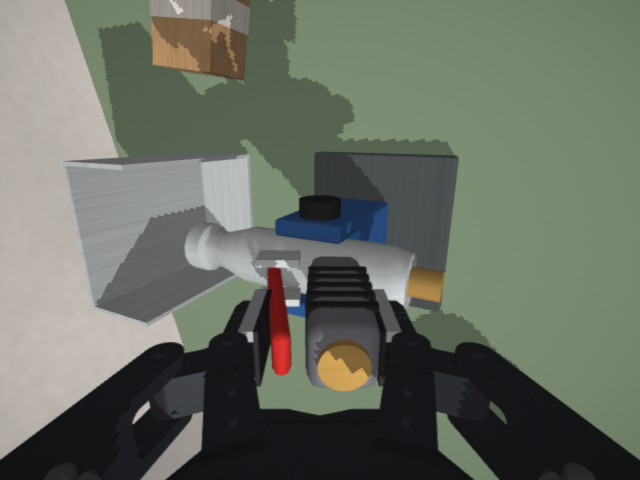

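View pics/n2.png

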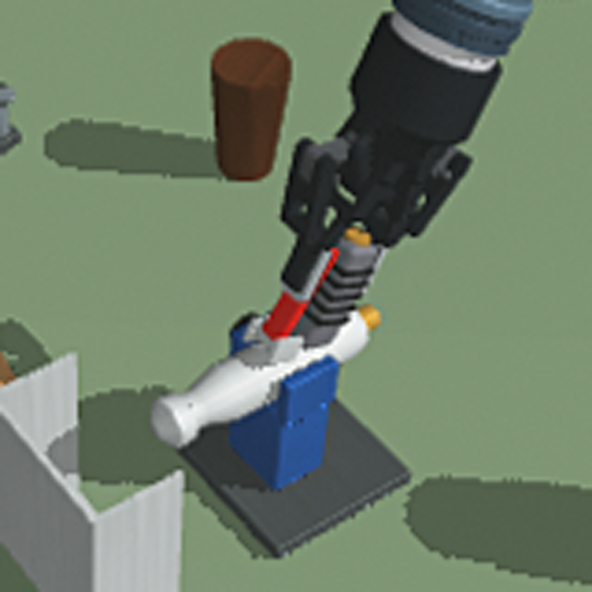

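Run:
```python
from h import *
env.move_gripper(66);st("66")
p,q=gunpose(GO,GH,12,-21,-1);env.servo_line(p,max_speed=40,ori=q);env.move_gripper(85);st("open")
p,q=gunpose(GO,GH,12,45,-1);env.servo_line(p,max_speed=80)
p,q=gunpose(GO,GH,12,130,-1);env.servo_line(p,max_speed=150);env.dwell(.3);st("up")
f=grab("wrist","o1.png");cv2.imwrite("pics/o1c.png",cv2.resize(f["img"][160:340,220:420],None,fx=3,fy=3,interpolation=cv2.INTER_CUBIC))
grab("top","o2.png");grab("scene","o3.png")
```

```text
66 t 18.83 F [3.  0.4 0.2] M [ 0.07 -0.17  0.09] w 66.1 p [646.  203.6 143.6]
open t 19.42 F [ 0.4 -0.3 -0.7] M [ 0.09  0.3  -0.  ] w 84.9 p [649.  202.5 145.2]
up t 21.41 F [-0.6 -0.7  0.1] M [0.11 0.38 0.  ] w 85.4 p [588.1 219.4 281.6]
```

View pics/o1c.png

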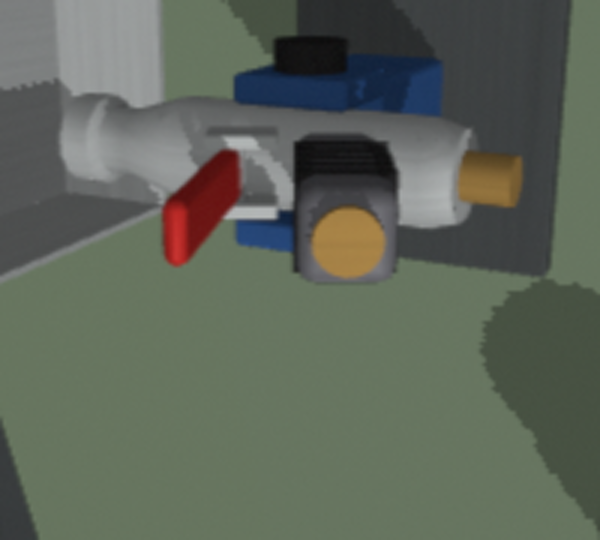

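View pics/o2.png

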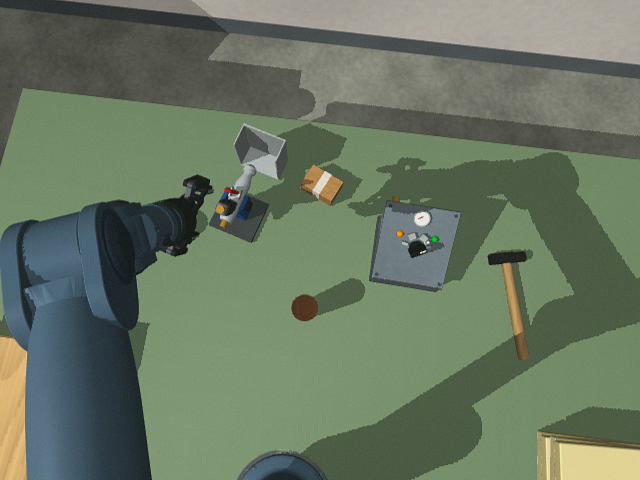

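View pics/o3.png

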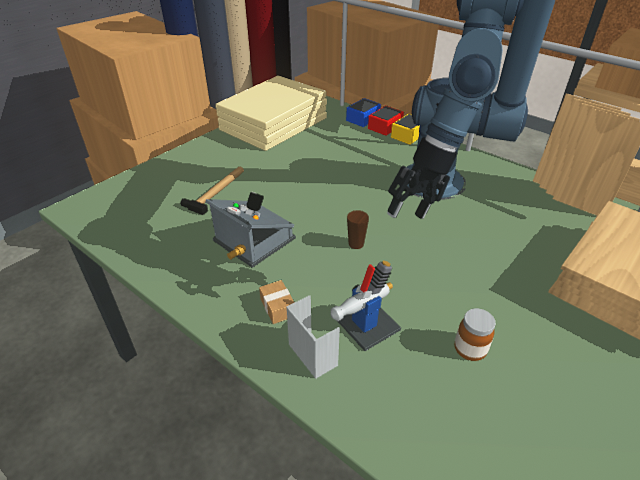

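The trigger is back at its resting place (wrist crop, tip at about (175,235)) and the dial's bar points at the green lamp (top view, (435,239)). The carton (322,185), jar, leg (305,307) and mallet (507,258) are where they were.

Run:
```python
from h import *
env.job_done();st("done")
```

```text
the job is handed in; nothing more can be done
the job is handed in; nothing more can be done
```

The job is done and handed in at about 21.5 s of the 54 s allowed; it reports no verdict, so what follows rests on my own checks.

- **Dial:** I pulled it out about 13 mm, turned it 60° clockwise to green and pushed it back in before letting go. Afterwards the wrist view showed the pointer between its blocks facing the green lamp. In the scene view the ends of the bar matched the home position to about 1 px, where a dial still 10 mm out would show about 3 px away.
- **Trigger:** I squeezed it between the jaws until they stalled at 42 mm, which is exactly the span expected with the trigger fully home. I held it there for over 1.2 s, with a wrist force of about 19 N. After release, the last wrist picture shows the trigger looking as it did before the squeeze, and the gripper clear of everything.
- **Bystanders:** The carton, jar, mallet and sofa leg sit at the same pixel positions as at the start, judged by eye in the scene and top views.
- **Disagreement between cameras:** The wrist camera put the dial 2–3 mm further down the slope than the fixed cameras did, roughly within the stated calibration. I used a value in between, and the grasp went in with under 3 N of side force.

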